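Set and lock the length stop on a cut-off fence

ROBOT

A 6-joint arm with a two-finger parallel gripper is mounted at the origin on the work surface. World frame = base frame: x ahead of the robot, y to its left, z up, the work surface at z = 0. Lengths are in mm, angles in rad, forces in N, time in s.
With the tool pointing down it reaches from about 275 to 750 mm from the base axis. Payload 10.2 kg.
Tool frame: the origin (TCP) lies on the front face of the gripper's body, between the roots of the fingers; the fingertips stand 73 mm ahead of it and the grasp point (between the pads) lies 54 mm ahead of it; z points along the fingers, y is the line along which they close (so a half turn about z gives the same grasp; the last joint's range is limited). The gripper opens to 85 mm and grips with 20 to 120 N. Pads are 22 mm wide; open, the fingers measure 114 mm over their backs; the gripper's body (76 mm by 85 mm) begins 54 mm behind the grasp point. The pads swing forward as they close: fully open they stand 13 mm farther back than shut.
Start: joints at [-1.389, 0.313, 1.498, -0, 1.331, -0.223], TCP at [206.752, -482.582, 303.894] pointing down, gripper open.
Joint ranges: [-2.94, 2.94], [-0.97, 2.17], [0.19, 2.56], [-1.23, 4.37], [0.02, 3.11], [-2.88, 2.88]. Speed limits (rad/s): [2.39, 2.39, 3.01, 3.14, 3.14, 3.14].

INTERFACE

Orientations are given as a unit quaternion [w, x, y, z].
In Python, from rig import * gives the robot as it stands.
- The arm moves only by the tool step_arm, never from a script. Its argument "plan" is a list of rows, each an object with "offset": the shift along the tool's x, y, z in cm, a list of three; "rot": the turn, a rotation vector about the tool's x, y, z in degrees, a list of three; "gripper": the finger opening in cm, from 0 to 8.54. In form: [{"offset": [x, y, z], "rot": [wx, wy, wz], "gripper": gripper}, ...]. A call has 1 to 12 rows; each row is the pose to reach, as a shift and turn from the pose commanded when the call began, along the tool's axes at that moment; what a row does not reach only later rows make up. A row lasts 1/10 s, in which the tool goes at most 50 mm and 8.59 degrees, less where a joint would pass 70% of its speed; a pose out of reach is approached as far as the arm can. A call with a gripper value outside its range is refused whole. The fingers move at their own pace and stop on an object; "squeeze" is the grip in N (left out, the last holds). Time passes only in rows, so rows that repeat a pose let the fingers close. It gives the time, the measured TCP pose, the force, the opening and the grip force at its end, in the units of the state.
- sense(): the state, without advancing time (a new reading comes with each control period).
- capture(name): name is "scene" or "top"; returns a dict with "color" (480x640x3 uint8, red, green, blue), "depth" (480x640 float32, mm along the optical axis (not along the pixel's ray), 0 where there is no reading), "vertical_fov" (degrees; the focal length in pixels is half the picture's height over the tangent of half this angle, whatever the lens; pixels are square), "cx", "cy" (the principal point, pixels), "k1" (the pictures are not rectified: a ray, as slopes to the right and down, at radius r is drawn at 1 + k1 r^2 times it, then the intrinsics apply), "rvec" (rotation vector, rad) and "tvec" (3), from world to camera coordinates, as OpenCV has them. Camera axes: x right, y down, z forward; pixel columns grow to the right and rows downward; lengths in mm; the calibration is good to about 2 mm. A picture is of the moment at which its call begins.
- finish_job(): hands the job in; it is judged then, once.
The state is a dict: "time_s": time; "joints": joint angles; "dq": joint speeds; "tau": joint torques, N m; "eef_pos": TCP position; "ee_rot": TCP orientation; "force": force on the tool from outside, world axes, zero at the start; "wrist_torque": the same for the moment, N m; "grip_width": opening from 0.0 (shut) to 1.0 (fully open); "grip_force": force on a finger pad.
Only numpy, scipy, OpenCV 4.12 (cv2) and the standard library are available. Lean on these libraries where they do the work, as an engineer would, in place of code of your own. Each camera call takes 0.05 s, during which the arm holds its last target. There are 200 camera calls.

TASK

Set the length stop on the cut-off fence to the sample board: first undo the square clamp knob until the stop carriage runs free, then slide the carriage along the fence so that its stop plate pushes the board right up against the wooden end block, with no gap at either end of the board. Then do the knob up until it comes up solid, so that the carriage is locked there with the board still lying flat along the fence, and let go; leave the mug, glue bottle, offcut and hammer where they are.

Things in the scene. Friction and masses are not known exactly. Their poses are not given: they have to be found in the camera images.
- fence: Fixed aluminium fence, a bar 560 mm long (its y), 50 mm deep (x) and 60 mm high, standing on the bench on a 600 mm long steel strip. Origin: middle of its underside. Its y runs along the fence towards the end block, x points to its back, z up; the board lies along its front (-x) face, which is 25 mm from the origin.
- knob_grip (a point): Grip point on the carriage's clamp knob: on its axis, inside its black square head (34 x 34 mm across flats, 26 mm high; point 11 mm below the head's outer end). A 16 mm stem leaves 28 mm free under the head. z: the knob's axis, pointing out, leaning 35 degrees from vertical towards the fence's front (fence -x). x and y are square to the four flats.
- knob: The same knob; origin on its axis at the carriage, same axes. Clockwise, seen from outside, does the clamp up. It starts done up, more or less; 0.9 to 2.1 rad anticlockwise just frees the carriage, with 4 rad more to its end stop. Turning takes 0.28 N m, plus 0.08 N m per rad when doing it up past the shoe's first touch; it comes up solid 2.2 rad past that. It stays where left.
- stop_face (a point): Middle of the face of the carriage's stop plate that meets the board, 12 mm above the bench, 61 mm in front of the fence's centre line. The plate stands across the board's path: 14 mm thick, 67 mm wide, from 4 to 62 mm above the bench. Axes as the fence; the face looks to +y.
- carriage: Stop carriage: steel saddle on the fence, 70 mm long, 74 mm deep, top 90 mm above the bench, with a sloping block on it that carries the knob. Slides along the fence with about 2 N of friction when free. Origin: at bench height under the saddle's middle, 35 mm behind (-y) the stop face; it runs from 230 mm before to 130 mm past the fence's middle.
- shoe: Rubber brake shoe (36 x 50 x 8 mm) hidden under the carriage, which the knob presses on the top of the fence: 40 N for each rad that the knob is done up past first touch. Origin: middle of its underside. It is not to be touched.
- board: Loose sample board of dark wood, 140 mm long (its y, along the fence), 70 mm wide, 24 mm thick, about 0.2 kg, lying flat on the bench 1 to 3 mm in front of the fence between the stop plate and the end block. Origin: middle of its underside; same axes as the fence.
- board_near (a point): Middle of the board's end face towards the stop plate, 12 mm above the bench.
- board_far (a point): Middle of the board's end face towards the end block, 12 mm above the bench.
- block_face (a point): Middle of the face of the fixed wooden end block that the board is to butt against, 12 mm above the bench; the block is 50 mm thick along the fence, 85 mm wide and 66 mm high, in front of the fence, held by a steel strap over the fence. Same axes as the fence; the face looks to -y.
- mug: Black mug, 80 mm across, 90 mm high, behind the fence. Origin: middle of its underside. To be left alone.
- glue: White glue bottle, 60 mm across, 150 mm high, behind the fence. Origin: middle of its underside. To be left alone.
- offcut: Block of wood, 60 x 110 x 30 mm, left of the robot's front. Origin: middle of its underside. To be left alone.
- hammer: Hammer lying on the bench to the left. Origin under its middle, handle to its -x. To be left alone.

How it is judged (in metres and radians):
On the way, in this order (a step that is already met when the one before it is completed fails the run):
1. the knob is undone until the brake shoe no longer presses on the fence, the stop plate still within 20 mm of where it began (contact force between shoe and fence below 1 N and distance of stop_face from where it was at the start of the episode below 0.02 m), for 0.1 s.
2. the carriage has slid up so that the board has no gap (under 1.5 mm) to the stop plate or to the end block (y of board_near in the frame of stop_face between -0.003 and 0.0015 m and y of block_face in the frame of board_far between -0.003 and 0.0015 m), for 0.1 s.
3. the knob is done up: the shoe presses on the fence with over 70 N, with the board still without gaps (all of step 2 and contact force between shoe and fence above 70 N), for 0.2 s.
At the end, for the whole second after the job is handed in: The shoe presses on the fence with over 70 N; the gaps from board to stop plate and to end block are each under 1.5 mm; the board lies flat (0.03 rad), along the fence (0.04 rad, its middle at most 70 mm in front of the fence's centre line), at rest (all of step 3 and angle between board's own z axis and vertical below 0.03 rad and angle between the y axis of board and the y axis of fence, either way round below 0.04 rad and x of board in the frame of fence above -0.07 m and linear speed of board below 0.01 m/s); the robot touches nothing.
It fails at once if the mug is moved by more than 20 mm (distance of mug from where it was at the start of the episode above 0.02 m).
It fails at once if the glue bottle is moved by more than 20 mm (distance of glue from where it was at the start of the episode above 0.02 m).
It fails at once if the offcut is moved by more than 20 mm (distance of offcut from where it was at the start of the episode above 0.02 m).
It fails at once if the hammer is moved by more than 20 mm (distance of hammer from where it was at the start of the episode above 0.02 m).
It also fails if it takes over 72 s, if anything falls off the work surface, if the arm or the gripper's body presses on something with over 40 N, if the wrist force passes 120 N, or if a joint passes its speed limit or range.

## Working session

There is one attempt and no reset: what is moved stays moved. The work goes in short steps, Python scripts to look and compute and a tool call to move; the robot and the scene stay as the last step left them, time stands still between calls to the robot, and variables do not carry over. Pictures are saved under pics/ and viewed, at most 10 in all, crops included, and the job is handed in when it is done.

Besides the shell and the picture viewer there is one more tool, called after ">>>" as a command line: name --argument value ..., lists and objects as JSON in quotes. step_arm: Moves the arm, as the interface text tells. Its arguments: {"type":"object","properties":{"plan":{"type":"array"},"squeeze":{"type":"number"}},"required":["plan"]}

```bash
mkdir -p pics; ls; cat > h.py <<'E'
from rig import *
import numpy as np, cv2
from scipy.spatial.transform import Rotation as R
def K(c):
    f=240/np.tan(np.radians(c["vertical_fov"])/2); return f
def ray(c,u,v):
    f=K(c); xd=(u-c["cx"])/f; yd=(v-c["cy"])/f
    x,y=xd,yd
    for _ in range(30):
        s=1+c["k1"]*(x*x+y*y); x,y=xd/s,yd/s
    Rm=R.from_rotvec(np.ravel(c["rvec"])).as_matrix(); t=np.ravel(c["tvec"])
    return -Rm.T@t, Rm.T@np.array([x,y,1.0])
def onz(c,u,v,z):
    o,d=ray(c,u,v); return o+d*(z-o[2])/d[2]
def dep(c,u,v):
    o,d=ray(c,u,v); return o+d*c["depth"][int(v),int(u)]
def tri(c1,p1,c2,p2):
    o1,d1=ray(c1,*p1);o2,d2=ray(c2,*p2)
    A=np.c_[d1,-d2]; s=np.linalg.lstsq(A,o2-o1,rcond=None)[0]
    a=o1+d1*s[0];b=o2+d2*s[1]; return (a+b)/2,np.linalg.norm(a-b)
def proj(c,P):
    q=R.from_rotvec(np.ravel(c["rvec"])).apply(np.atleast_2d(P))+np.ravel(c["tvec"])
    x=q[:,0]/q[:,2];y=q[:,1]/q[:,2];s=1+c["k1"]*(x*x+y*y);f=K(c)
    return np.c_[f*x*s+c["cx"],f*y*s+c["cy"]]
E
python3 - <<'E'
from h import *
import pickle
d={}
for n in("scene","top"):
    c=capture(n);d[n]=c
    cv2.imwrite(f"pics/{n}0.png",c["color"][:,:,::-1])
    print(n,K(c),c["cx"],c["cy"],c["k1"],ray(c,320,240))
pickle.dump(d,open("c0.pkl","wb"))
print(sense())
E
```

```text
pics
scene 598.623085369737 314.84947182307366 252.93545825890428 -0.11072918731619437 (array([1599.49192777,  125.10638064, 1202.71679917]), array([-0.71399773,  0.04349478, -0.69918272]))
top 624.7969954028073 316.9199653181424 244.07916465012346 -0.02236211047172737 (array([ 350.73280574,  177.77949533, 1698.94566989]), array([ 0.13195107, -0.00485876, -0.99127808]))
{'time_s': 0.1, 'joints': array([-1.38938061e+00,  3.13365672e-01,  1.49835553e+00, -1.76537455e-05,
        1.33103181e+00, -2.23375994e-01]), 'dq': array([-1.82205760e-05, -2.24955656e-03, -1.88170788e-03,  5.56041717e-04,
       -1.55037336e-03, -1.29656965e-04]), 'tau': array([ 2.58437234e-03, -4.12900078e+01, -2.60144252e+01, -1.83578290e-04,
        2.99321713e-03,  1.55252553e-05]), 'eef_pos': array([ 206.72810866, -482.41658401,  303.40888542]), 'ee_rot': array([-5.80232013e-04,  9.79587195e-01,  2.01018880e-01,  3.60009493e-06]), 'force': array([-0.18377632, -0.67306147, -0.35996713]), 'wrist_torque': array([-0.04291034,  0.02703895,  0.02411106]), 'grip_force': 0.0, 'grip_width': 1.0004498697182314}
```

View pics/scene0.png

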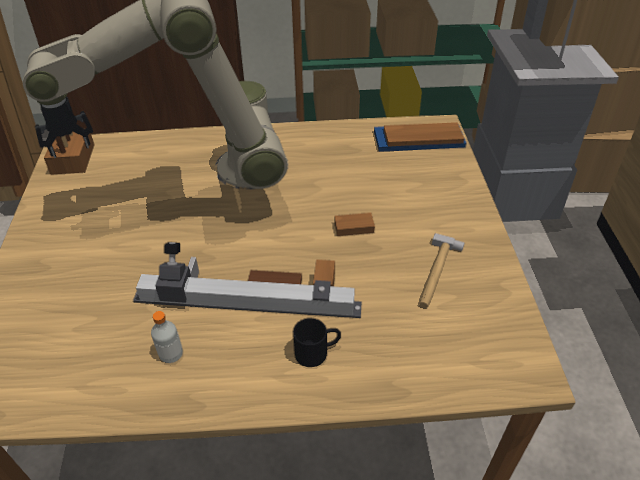

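View pics/top0.png

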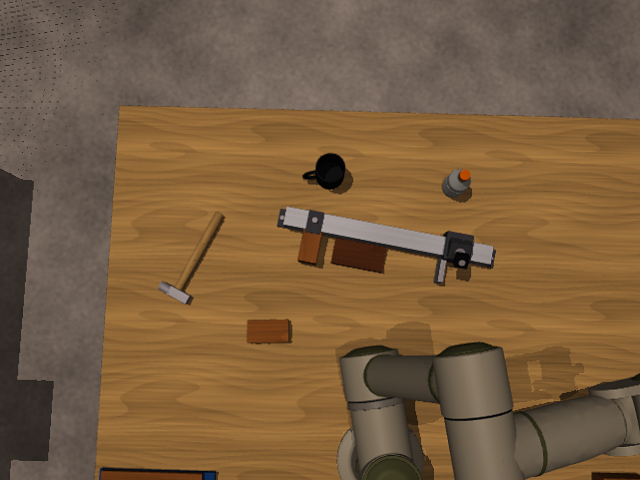

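The scene view shows the fence, with the knob at about (172,248), the board at (275,278) and the block at (324,275). In the top view the knob is at (461,259), the stop plate at (441,270), the board at (359,254) and the block at (311,248). I'll enlarge both for corners.

```bash
python3 - <<'E'
import cv2
import numpy as np
a=cv2.imread("pics/top0.png")[195:295,270:500]; b=cv2.imread("pics/scene0.png")[232:324,130:370]
a=cv2.resize(a,None,fx=3.3,fy=3,interpolation=cv2.INTER_CUBIC) if 0 else cv2.resize(a,(690,300),interpolation=cv2.INTER_CUBIC)
b=cv2.resize(b,(720,276),interpolation=cv2.INTER_CUBIC)
im=np.zeros((580,720,3),np.uint8); im[:300,:690]=a; im[304:580,:720]=b
cv2.imwrite("pics/crop0.png",im)
E
```

```text
(no output)
```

View pics/crop0.png

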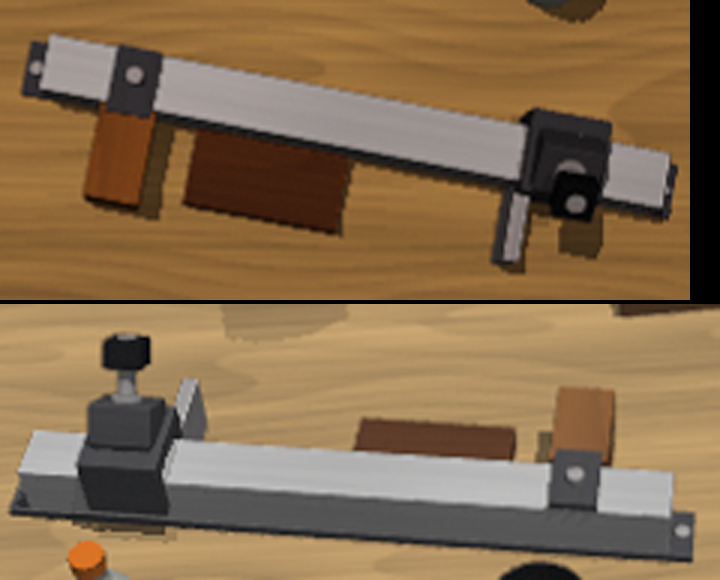

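```bash
cat >> h.py <<'E'
def cloud(c,u0,u1,v0,v1):
    f=K(c);uu,vv=np.meshgrid(np.arange(u0,u1),np.arange(v0,v1))
    p=np.c_[uu.ravel(),vv.ravel()].astype(np.float64)
    Km=np.array([[f,0,c["cx"]],[0,f,c["cy"]],[0,0,1]])
    n=cv2.undistortPoints(p[:,None],Km,np.array([c["k1"],0,0,0]))[:,0]
    d=c["depth"][vv.ravel(),uu.ravel()]
    q=np.c_[n*d[:,None],d]-np.ravel(c["tvec"])
    return R.from_rotvec(np.ravel(c["rvec"])).inv().apply(q),c["color"][vv.ravel(),uu.ravel()].astype(int),p
E
python3 - <<'E'
from h import *
import pickle
d=pickle.load(open("c0.pkl","rb"));T,S=d["top"],d["scene"]
def t(X,Y):return (270+(X+.5)/3-.5,195+(Y+.5)/3-.5)
def s(X,Y):return (130+(X+.5)/3-.5,232+(Y-304+.5)/3-.5)
for n,a,b in [("knobend",(575,204),(127,337)),("plate top front corner",None,(190,379)),("fence bl",(48,36),(672,472)),("fence br",(672,153),None),]:
    if a: print(n,"top z60",onz(T,*t(*a),60))
    if a and b: print(n,"tri",tri(T,t(*a),S,s(*b)))
for n,c,w in(("top",T,(270,500,195,295)),("scene",S,(130,370,232,324))):
    P,col,px=cloud(c,*w)
    bright=(col.min(1)>130)&(col.max(1)-col.min(1)<30)&(abs(P[:,2]-60)<15)
    A=P[bright]; m=A.mean(0); 
    r=cv2.minAreaRect(A[:,:2].astype(np.float32)); print(n,"fence top z",np.median(A[:,2]),r,cv2.boxPoints(r).round(1).tolist())
    k=(P[:,2]>125)&(P[:,2]<200); B=P[k]; print("knob",len(B),B.mean(0),B.min(0),B.max(0))
    dark=(col[:,0]<110)&(col[:,0]>col[:,2]+25)&(P[:,2]>17)&(P[:,2]<32); D=P[dark]
    r=cv2.minAreaRect(D[:,:2].astype(np.float32)); print("board",len(D),np.median(D[:,2]),r,cv2.boxPoints(r).round(1).tolist())
    k=(P[:,2]>61)&(P[:,2]<72)&(col[:,0]>col[:,2]+40);D=P[k]
    if len(D)>5:
        r=cv2.minAreaRect(D[:,:2].astype(np.float32));print("block",len(D),np.median(D[:,2]),cv2.boxPoints(r).round(1).tolist())
E
```

```text
knobend top z60 [ 518.29330165 -204.68327747   60.        ]
knobend tri (array([ 508.53335955, -182.40965083,  155.46736436]), np.float64(0.008863835187728307))
fence bl top z60 [656.06972047 263.42103204  60.        ]
fence bl tri (array([648.22573705, 262.28285564, 102.58076763]), np.float64(2.1761725665743326))
fence br top z60 [ 565.75812623 -290.79532684   60.        ]
top fence top z 60.487149410795965 ((553.7191162109375, -4.0860595703125), (558.58642578125, 116.88365173339844), 80.19854736328125) [[448.6000061035156, -269.3999938964844], [563.7999877929688, -289.29998779296875], [658.9000244140625, 261.20001220703125], [543.7000122070312, 281.1000061035156]]
knob 281 [ 520.17810792 -181.72956325  152.13425465] [ 493.23711973 -213.93677449  125.1488216 ] [ 563.34029899 -161.76518408  174.37615086]
board 1269 24.589645918816217 ((528.5958251953125, 31.660675048828125), (379.115966796875, 81.13047790527344), 82.96846008300781) [[465.1000061035156, -151.5], [545.7000122070312, -161.39999389648438], [592.0999755859375, 214.8000030517578], [511.5, 224.8000030517578]]
block 459 66.3
[... 298 characters left out ...]
01220703125, -268.79998779296875], [568.5, -290.70001220703125], [668.0, 259.8999938964844], [546.7000122070312, 281.79998779296875]]
knob 380 [ 612.42186745 -185.78468346  148.17743711] [ 496.08250466 -212.56697373  125.10427013] [ 753.37068718 -164.73466389  170.79776669]
board 553 25.33813098053785 ((496.737060546875, 168.386474609375), (159.4081573486328, 334.82391357421875), 28.742399215698242) [[346.29998779296875, 276.79998779296875], [507.3999938964844, -16.700000762939453], [647.0999755859375, 59.900001525878906], [486.1000061035156, 353.5]]
block 407 66.96454649452642 [[445.20001220703125, -271.6000061035156], [536.2000122070312, -284.0], [610.5, 262.0], [519.5, 274.3999938964844]]
```

```bash
cat >> h.py <<'E'
def rect(A):
    r=cv2.minAreaRect(np.ascontiguousarray(A,dtype=np.float32)); return r,cv2.boxPoints(r).round(1).tolist()
PSI=np.arctan2(-95.1,550.5)
RF=R.from_euler("z",PSI); CF=np.array([586.7,-9.8,0])
RK=RF*R.from_euler("y",-np.radians(35))
def fen(P):return RF.inv().apply(P-CF)
E
python3 - <<'E'
from h import *
import pickle
d=pickle.load(open("c0.pkl","rb"));T,S=d["top"],d["scene"]
print("psi",np.degrees(PSI))
for n,c,w in(("top",T,(270,500,195,295)),("scene",S,(130,370,232,324))):
    P,col,px=cloud(c,*w);F=fen(P)
    k=(P[:,2]>125)&(P[:,2]<185)&(P[:,0]<570)&(P[:,1]<-130); B=RK.inv().apply(P[k]);
    h=np.histogram(B[:,2],bins=np.arange(B[:,2].min(),B[:,2].max()+3,3));print(n,"knob z'",h[0],h[1].round(0))
    zt=np.percentile(B[:,2],97); q=B[abs(B[:,2]-np.median(B[B[:,2]>zt-8,2]))<5]
    r,bx=rect(q[:,:2]); z=np.median(q[:,2]); print("face",len(q),r,bx,z, "world",RK.apply([*r[0],z]),"fence",fen(RK.apply([*r[0],z])))
    k=(F[:,2]>15)&(F[:,2]<32)&(F[:,1]<170)&(F[:,1]>-30)&(F[:,0]<-28)&(F[:,0]>-110); r,bx=rect(F[k][:,:2]);print("board F",k.sum(),np.median(F[k][:,2]),r,bx)
    k=(F[:,2]>55)&(F[:,2]<72)&(F[:,1]>100)&(F[:,0]<-42); r,bx=rect(F[k][:,:2]);print("block F",k.sum(),r,bx)
    k=(F[:,2]>50)&(F[:,2]<70)&(F[:,1]<-90)&(F[:,1]>-180)&(F[:,0]<-42); r,bx=rect(F[k][:,:2]);print("plate F",k.sum(),r,bx,F[k][:,1].max())
    k=(F[:,2]>80)&(F[:,2]<96)&(F[:,1]<-90)&(F[:,1]>-260); print("carr top F",k.sum(),F[k].min(0),F[k].max(0))
    k=(F[:,2]<8)&(F[:,1]>0)&(F[:,0]>50); print("bench z",np.median(F[k][:,2]))
E
```

```text
psi -9.801226812722348
top knob z' [25 10  5  5  0  1  0  0  0  3  7  9  9 12 10 21 28 51 53 28  4] [-230. -227. -224. -221. -218. -215. -212. -209. -206. -203. -200. -197.
 -194. -191. -188. -185. -182. -179. -176. -173. -170. -167.]
face 143 ((527.0131225585938, -91.85030364990234), (35.42000961303711, 34.11774444580078), 1.7205829620361328) [[508.79998779296875, -75.30000305175781], [509.79998779296875, -109.4000015258789], [545.2000122070312, -108.4000015258789], [544.2000122070312, -74.30000305175781]] -175.1119021172359 world [ 508.74116744 -181.09686095  158.83903615] fence [ -47.66099805 -182.06763416  158.83903615]
board F 1297 24.533825542135492 ((-63.39640808105469, 66.35977935791016), (140.11427307128906, 70.59623718261719), 89.97624206542969) [[-98.69999694824219, -3.700000047683716], [-28.100000381469727, -3.700000047683716], [-28.100000381469727, 136.39999389648438], [-98.69999694824219, 136.39999389648438]]
block F 470 ((-77.4179916381836, 199.2498016357422), (49.75715255737305, 70.76786804199219), 89.88850402832031) [[-112.9000015258789, 174.39999389648438], [-42.099
[... 1360 characters left out ...]
094, -5.599999904632568], [-51.900001525878906, 135.89999389648438]]
block F 355 ((-77.23750305175781, 197.5441131591797), (68.95689392089844, 50.58978271484375), 0.4468187987804413) [[-111.9000015258789, 222.60000610351562], [-111.5, 172.0], [-42.599998474121094, 172.5], [-43.0, 223.10000610351562]]
plate F 89 ((-69.65596008300781, -153.39541625976562), (55.092350006103516, 16.01838493347168), 1.8849687576293945) [[-97.5, -146.3000030517578], [-96.9000015258789, -162.3000030517578], [-41.900001525878906, -160.5], [-42.400001525878906, -144.5]] -145.51734276351968
carr top F 334 [ -29.43629962 -217.03197046   80.07124124] [  44.77882328 -145.27514532   95.93582316]
bench z 1.5278923629155376
```

```bash
cat >> h.py <<'E'
def tool(s=None):
    s=s or sense(); q=s["ee_rot"]; return np.array(s["eef_pos"]),R.from_quat([q[1],q[2],q[3],q[0]])
def delta(pt,Rt,s=None):
    p,Rc=tool(s); return (Rc.inv().apply(pt-p)/10).round(2),np.degrees((Rc.inv()*Rt).as_rotvec()).round(2)
def tgt(z,yaw=90,xy=(527.0,-91.85),slide=0):
    return RK.apply([xy[0],xy[1]+slide,z]),RK*R.from_euler("z",yaw,degrees=True)*R.from_euler("x",180,degrees=True)
E
python3 - <<'E'
from h import *
for z in(-55,-135):
    P,Q=tgt(z); print(P,delta(P,Q))
E
```

```text
[ 440.84281982 -169.36697449  257.22141952] (array([ 33.85, -19.55,   4.65]), array([-32.08,  17.35, -55.18]))
[ 486.05919264 -177.1781953   191.68925598] (array([ 37.69, -17.04,  11.2 ]), array([-32.08,  17.35, -55.18]))
```

>>> step_arm --plan '[{"offset": [34,-19.5,4.6],"rot": [-32.1,17.3,-55.2],"gripper": 7},{"offset": [34,-19.5,4.6],"rot": [-32.1,17.3,-55.2],"gripper": 7},{"offset": [34,-19.5,4.6],"rot": [-32.1,17.3,-55.2],"gripper": 7},{"offset": [34,-19.5,4.6],"rot": [-32.1,17.3,-55.2],"gripper": 7},{"offset": [34,-19.5,4.6],"rot": [-32.1,17.3,-55.2],"gripper": 7},{"offset": [34,-19.5,4.6],"rot": [-32.1,17.3,-55.2],"gripper": 7},{"offset": [34,-19.5,4.6],"rot": [-32.1,17.3,-55.2],"gripper": 7},{"offset": [34,-19.5,4.6],"rot": [-32.1,17.3,-55.2],"gripper": 7},{"offset": [34,-19.5,4.6],"rot": [-32.1,17.3,-55.2],"gripper": 7},{"offset": [34,-19.5,4.6],"rot": [-32.1,17.3,-55.2],"gripper": 7},{"offset": [34,-19.5,4.6],"rot": [-32.1,17.3,-55.2],"gripper": 7},{"offset": [34,-19.5,4.6],"rot": [-32.1,17.3,-55.2],"gripper": 7}]'

```text
time_s: 1.3
eef_pos: [442.1, -170.6, 258.1]
ee_rot: [0.231, 0.73, 0.614, 0.193]
force: [0.0, 0.3, -0.5]
grip_width: 0.823
grip_force: 0.0
```

```bash
python3 - <<'E'
from h import *
s=sense();print(s["time_s"],s["joints"].round(3),s["eef_pos"],s["grip_width"],s["force"])
for z in(-55,-135):
    P,Q=tgt(z); print(P,delta(P,Q,s))
c=capture("scene");cv2.imwrite("pics/s1.png",cv2.resize(c["color"][150:350,60:330,::-1],(800,592)))
E
```

```text
1.3 [-0.74   0.063  2.029  0.579  0.595 -0.978] [ 442.14323507 -170.55558363  258.09064469] 0.822738809088424 [ 0.02896349  0.25422229 -0.45191248]
[ 440.84281982 -169.36697449  257.22141952] (array([ 0.09, -0.17, -0.01]), array([ 0.02,  0.18, -0.03]))
[ 486.05919264 -177.1781953   191.68925598] (array([ 0.12, -0.17,  7.99]), array([ 0.02,  0.18, -0.03]))
```

View pics/s1.png

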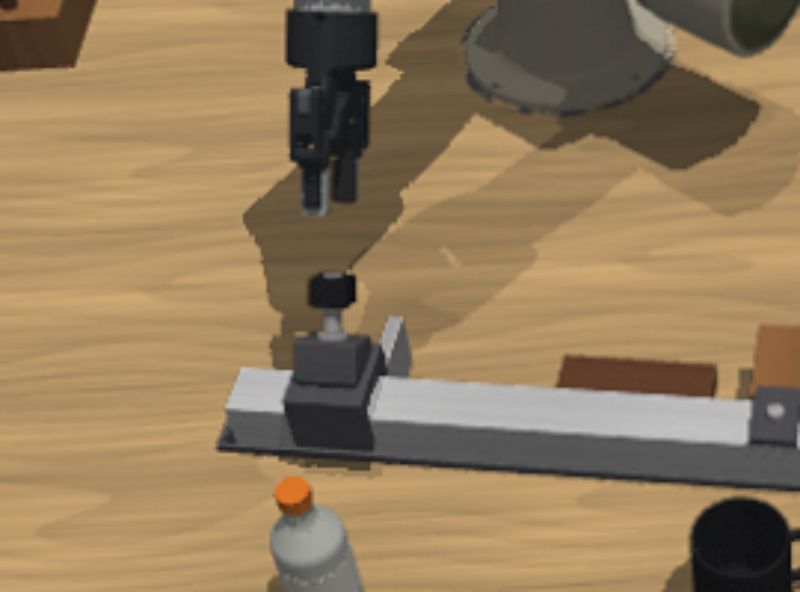

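The view shows the open gripper right above the knob, with the knob head at about (331,290) in the crop, and nothing is touching. A quarter turn brings joint 6 to where the whole unscrew and screw-up travel fits in its range.

>>> step_arm --plan '[{"offset": [0.1,-0.2,0],"rot": [0,0,90],"gripper": 7},{"offset": [0.1,-0.2,0],"rot": [0,0,90],"gripper": 7},{"offset": [0.1,-0.2,0],"rot": [0,0,90],"gripper": 7},{"offset": [0.1,-0.2,0],"rot": [0,0,90],"gripper": 7},{"offset": [0.1,-0.2,0],"rot": [0,0,90],"gripper": 7},{"offset": [0.1,-0.2,0],"rot": [0,0,90],"gripper": 7},{"offset": [0.1,-0.2,0],"rot": [0,0,90],"gripper": 7},{"offset": [0.1,-0.2,0],"rot": [0,0,90],"gripper": 7},{"offset": [0.1,-0.2,0],"rot": [0,0,90],"gripper": 7},{"offset": [0.1,-0.2,0],"rot": [0,0,90],"gripper": 7},{"offset": [0.1,-0.2,0],"rot": [0,0,90],"gripper": 7},{"offset": [0.1,-0.2,0],"rot": [0,0,90],"gripper": 7}]'

```text
time_s: 2.55
eef_pos: [440.8, -168.9, 256.9]
ee_rot: [0.027, 0.95, -0.082, 0.3]
force: [0.0, -0.2, -0.0]
grip_width: 0.822
grip_force: 0.0
```

```bash
python3 - <<'E'
from h import *
s=sense();print(s["time_s"],s["joints"].round(3),s["eef_pos"],s["grip_width"],s["force"])
for z in(-55,-135):
    P,Q=tgt(z,0); print(P,delta(P,Q,s))
E
```

```text
2.55 [-0.74   0.06   2.035  0.583  0.592  0.589] [ 440.79938421 -168.86269462  256.85875828] 0.8224517215306749 [ 0.02230625 -0.17319557 -0.04269942]
[ 440.84281982 -169.36697449  257.22141952] (array([ 0.03,  0.05, -0.02]), array([ 0.14, -0.02, -0.02]))
[ 486.05919264 -177.1781953   191.68925598] (array([0.03, 0.03, 7.98]), array([ 0.14, -0.02, -0.02]))
```

Now the approach, 8 cm along the tool's z.

>>> step_arm --plan '[{"offset": [0,0,1.5],"rot": [0.1,0,0],"gripper": 7},{"offset": [0,0,3],"rot": [0.1,0,0],"gripper": 7},{"offset": [0,0,4],"rot": [0.1,0,0],"gripper": 7},{"offset": [0,0,5],"rot": [0.1,0,0],"gripper": 7},{"offset": [0,0,6],"rot": [0.1,0,0],"gripper": 7},{"offset": [0,0,7],"rot": [0.1,0,0],"gripper": 7},{"offset": [0,0,7.6],"rot": [0.1,0,0],"gripper": 7},{"offset": [0,0,8],"rot": [0.1,0,0],"gripper": 7},{"offset": [0,0,8],"rot": [0.1,0,0],"gripper": 7}]'

```text
time_s: 3.45
eef_pos: [486.4, -176.1, 190.9]
ee_rot: [0.026, 0.95, -0.081, 0.3]
force: [0.1, -0.7, 0.1]
grip_width: 0.819
grip_force: 0.0
```

```bash
python3 - <<'E'
from h import *
s=sense();print(s["joints"].round(3),s["force"])
c=capture("scene");t=capture("top")
im=np.zeros((400,800,3),np.uint8)
im[:,:400]=cv2.resize(c["color"][200:320,110:230,::-1],(400,400))
im[:,400:]=cv2.resize(t["color"][200:300,410:510,::-1],(400,400))
cv2.imwrite("pics/s2.png",im)
E
```

```text
[-0.676  0.269  1.994  0.73   0.43   0.461] [ 0.08484703 -0.73335279  0.06625918]
```

View pics/s2.png

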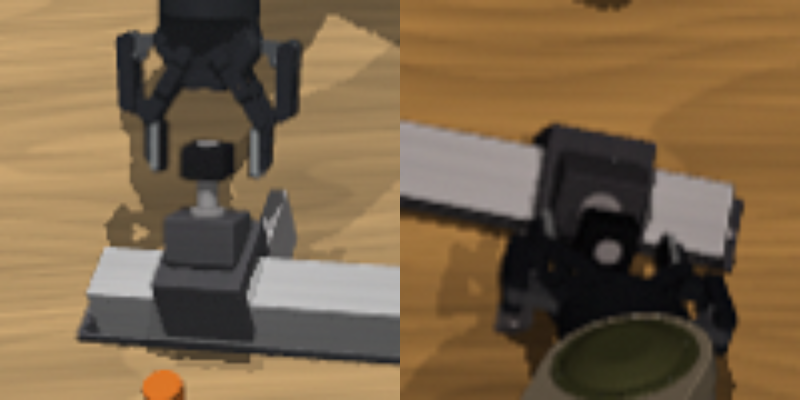

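The fingers straddle the head (crop: pads at (156,145) and (260,150), head at (207,160)). I'll close on it.

>>> step_arm --plan '[{"offset": [0,0,0],"rot": [0,0,0],"gripper": 2.5},{"offset": [0,0,0],"rot": [0,0,0],"gripper": 2.5},{"offset": [0,0,0],"rot": [0,0,0],"gripper": 2.5},{"offset": [0,0,0],"rot": [0,0,0],"gripper": 2.5},{"offset": [0,0,0],"rot": [0,0,0],"gripper": 2.5},{"offset": [0,0,0],"rot": [0,0,0],"gripper": 2.5},{"offset": [0,0,0],"rot": [0,0,0],"gripper": 2.5},{"offset": [0,0,0],"rot": [0,0,0],"gripper": 2.5}]' --squeeze 60

```text
time_s: 4.35
eef_pos: [486.1, -176.5, 191.7]
ee_rot: [0.027, 0.95, -0.081, 0.3]
force: [-6.1, -1.2, 6.0]
grip_width: 0.387
grip_force: 58.4
```

```bash
python3 - <<'E'
from h import *
s=sense();p,Q=tool(s);print(s["joints"].round(3),"F tool",Q.inv().apply(s["force"]).round(2),"T tool",Q.inv().apply(s["wrist_torque"]).round(3),s["grip_force"],s["grip_width"])
E
```

```text
[-0.677  0.267  1.994  0.729  0.43   0.461] F tool [-1.32  2.27 -8.23] T tool [-0.322 -0.653 -0.221] 58.36368262767792 0.38745413775521126
```

>>> step_arm --plan '[{"offset": [0,0,0],"rot": [0,0,-5],"gripper": 2.5},{"offset": [0,0,0],"rot": [0,0,-10],"gripper": 2.5},{"offset": [0,0,0],"rot": [0,0,-15],"gripper": 2.5},{"offset": [0,0,0],"rot": [0,0,-20],"gripper": 2.5},{"offset": [0,0,0],"rot": [0,0,-25],"gripper": 2.5},{"offset": [0,0,0],"rot": [0,0,-30],"gripper": 2.5},{"offset": [0,0,0],"rot": [0,0,-35],"gripper": 2.5},{"offset": [0,0,0],"rot": [0,0,-40],"gripper": 2.5}]'

```text
time_s: 5.15
eef_pos: [486.1, -176.6, 191.7]
ee_rot: [0.128, 0.92, 0.25, 0.273]
force: [-5.9, -1.8, 5.3]
grip_width: 0.387
grip_force: 58.2
```

```bash
cat >> h.py <<'E'
def rep():
    s=sense();p,Q=tool(s);print(s["time_s"],s["joints"].round(3),"pos",p.round(1),"F fence",RF.inv().apply(s["force"]).round(2),"T tool",Q.inv().apply(s["wrist_torque"]).round(3),"knobframe",RK.inv().apply(p).round(1),"grip",s["grip_force"].round(1),(s["grip_width"]*85).round(1))
    e=(RK.inv()*Q*R.from_euler("x",180,degrees=True)).as_euler("ZYX",degrees=True); print("turn(ccw+) deg",e.round(2))
    return s
E
python3 -c "
from h import *
rep()"
```

```text
Traceback (most recent call last):
  File "h.py", line 46, in rep
    s=sense();p,Q=tool(s);print(s["time_s"],s["joints"].round(3),"pos",p.round(1),"F fence",RF.inv().apply(s["force"]).round(2),"T tool",Q.inv().apply(s["wrist_torque"]).round(3),"knobframe",RK.inv().apply(p).round(1),"grip",s["grip_force"].round(1),(s["grip_width"]*85).round(1))
                                                                                                                                                                                                                                 ^^^^^^^^^^^^^^^^^^^^^
AttributeError: 'float' object has no attribute 'round'
```

>>> step_arm --plan '[{"offset": [0,0,0],"rot": [0,0,-5],"gripper": 2.5},{"offset": [0,0,0],"rot": [0,0,-10],"gripper": 2.5},{"offset": [0,0,0],"rot": [0,0,-15],"gripper": 2.5},{"offset": [0,0,0],"rot": [0,0,-20],"gripper": 2.5},{"offset": [0,0,0],"rot": [0,0,-25],"gripper": 2.5},{"offset": [0,0,0],"rot": [0,0,-30],"gripper": 2.5},{"offset": [0,0,0],"rot": [0,0,-35],"gripper": 2.5},{"offset": [0,0,0],"rot": [0,0,-40],"gripper": 2.5},{"offset": [0,0,0],"rot": [0,0,-45],"gripper": 2.5},{"offset": [0,0,0],"rot": [0,0,-50],"gripper": 2.5},{"offset": [0,0,0],"rot": [0,0,-50],"gripper": 2.5}]'

```text
time_s: 6.25
eef_pos: [486.2, -176.5, 191.8]
ee_rot: [0.231, 0.728, 0.616, 0.193]
force: [-4.8, -1.4, 4.6]
grip_width: 0.391
grip_force: 59.8
```

```bash
sed -i 's/s\["grip_force"\].round(1),(s\["grip_width"\]\*85).round(1))/round(float(s["grip_force"]),1),round(float(s["grip_width"]*85),1))/' h.py
python3 -c "
from h import *
rep()"
```

```text
6.25 [-0.677  0.268  1.994  0.73   0.43  -1.112] pos [ 486.2 -176.5  191.8] F fence [-4.53 -2.18  4.62] T tool [ 0.478 -0.222 -0.294] knobframe [ 527.   -91.2 -134.9] grip 59.8 33.2
turn(ccw+) deg [ 9.023e+01  6.000e-02 -7.000e-02]
```

>>> step_arm --plan '[{"offset": [0,0,0],"rot": [0,0,-5],"gripper": 2.5},{"offset": [0,0,0],"rot": [0,0,-10],"gripper": 2.5},{"offset": [0,0,0],"rot": [0,0,-15],"gripper": 2.5},{"offset": [0,0,0],"rot": [0,0,-20],"gripper": 2.5},{"offset": [0,0,0],"rot": [0,0,-25],"gripper": 2.5},{"offset": [0,0,0],"rot": [0,0,-30],"gripper": 2.5},{"offset": [0,0,0],"rot": [0,0,-35],"gripper": 2.5},{"offset": [0,0,0],"rot": [0,0,-40],"gripper": 2.5},{"offset": [0,0,0],"rot": [0,0,-44],"gripper": 2.5},{"offset": [0,0,0],"rot": [0,0,-44],"gripper": 2.5}]'

```text
time_s: 7.25
eef_pos: [486.2, -176.4, 191.8]
ee_rot: [0.287, 0.445, 0.843, 0.093]
force: [-4.4, 0.4, 5.7]
grip_width: 0.389
grip_force: 60.3
```

```bash
python3 -c "
from h import *
rep()
P,Q=tgt(-135); p,Rc=tool()
print('fence y / x in tool cm per 10cm:',Rc.inv().apply(RF.apply([0,1,0])).round(4),Rc.inv().apply(RF.apply([1,0,0])).round(4))
c=capture('scene')
cv2.imwrite('pics/s3.png',cv2.resize(c['color'][200:320,110:260,::-1],(750,600)))"
```

```text
7.25 [-0.677  0.268  1.994  0.73   0.43  -1.879] pos [ 486.2 -176.4  191.8] F fence [-4.37 -0.38  5.73] T tool [ 0.215  0.11  -0.24 ] knobframe [ 527.1  -91.1 -134.9] grip 60.3 33.1
turn(ccw+) deg [ 1.3415e+02  8.0000e-02 -2.0000e-02]
fence y / x in tool cm per 10cm: [ 0.7175  0.6966 -0.0008] [-0.5698  0.5875  0.5747]
```

View pics/s3.png

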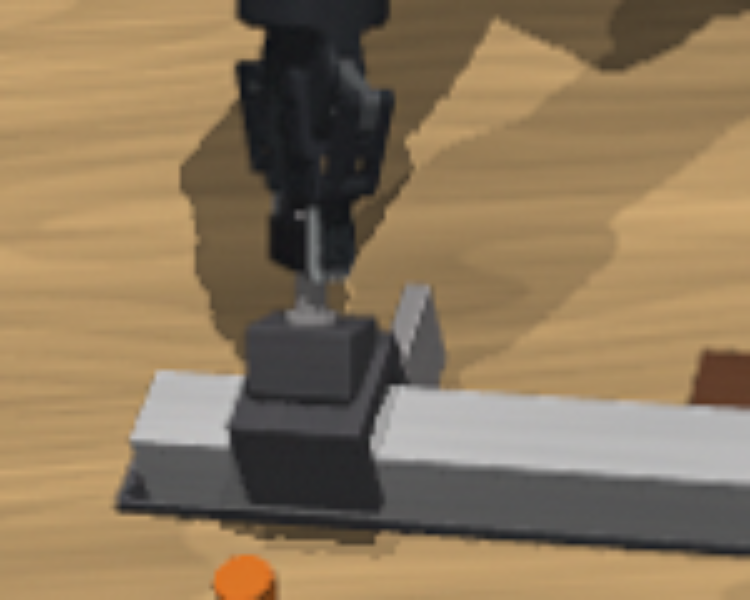

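Grip is solid: the head has turned with the fingers, at about (312,240) in the crop, and the saddle has not moved. Sliding along the fence now, a first leg to check the force.

>>> step_arm --plan '[{"offset": [0.36,0.35,0],"rot": [0,0,0],"gripper": 2.5},{"offset": [0.72,0.7,0],"rot": [0,0,0],"gripper": 2.5},{"offset": [1.08,1.05,0],"rot": [0,0,0],"gripper": 2.5},{"offset": [1.44,1.4,0],"rot": [0,0,0],"gripper": 2.5},{"offset": [1.8,1.75,0],"rot": [0,0,0],"gripper": 2.5},{"offset": [2.16,2.1,0],"rot": [0,0,0],"gripper": 2.5},{"offset": [2.52,2.45,0],"rot": [0,0,0],"gripper": 2.5},{"offset": [2.87,2.79,0],"rot": [0,0,0],"gripper": 2.5}]'

```text
time_s: 8.1
eef_pos: [493.0, -136.6, 191.8]
ee_rot: [0.286, 0.446, 0.843, 0.093]
force: [-8.3, -0.6, 8.8]
grip_width: 0.391
grip_force: 60.6
```

```bash
python3 -c "
from h import *
rep()"
```

```text
8.1 [-0.585  0.254  2.013  0.67   0.381 -1.749] pos [ 493.  -136.6  191.8] F fence [-8.1  -1.99  8.82] T tool [ 0.55   0.359 -0.173] knobframe [ 527.   -50.7 -134.9] grip 60.6 33.2
turn(ccw+) deg [ 1.3406e+02  6.0000e-02 -2.0000e-02]
```

>>> step_arm --plan '[{"offset": [0.57,0.56,0],"rot": [0,0,0],"gripper": 2.5},{"offset": [1.15,1.11,0],"rot": [0,0,0],"gripper": 2.5},{"offset": [1.72,1.67,0],"rot": [0,0,0],"gripper": 2.5},{"offset": [2.3,2.23,0],"rot": [0,0,0],"gripper": 2.5},{"offset": [2.87,2.79,0],"rot": [0,0,0],"gripper": 2.5},{"offset": [3.44,3.34,0],"rot": [0,0,0],"gripper": 2.5},{"offset": [4.02,3.9,0],"rot": [0,0,0],"gripper": 2.5},{"offset": [4.59,4.46,0],"rot": [0,0,0],"gripper": 2.5},{"offset": [5.17,5.02,0],"rot": [0,0,0],"gripper": 2.5},{"offset": [5.74,5.57,0],"rot": [0,0,0],"gripper": 2.5},{"offset": [6.31,6.13,0],"rot": [0,0,0],"gripper": 2.5},{"offset": [6.89,6.69,0],"rot": [0,0,0],"gripper": 2.5}]'

```text
time_s: 9.3
eef_pos: [509.0, -41.6, 191.8]
ee_rot: [0.286, 0.446, 0.843, 0.093]
force: [-14.9, 0.9, 12.5]
grip_width: 0.387
grip_force: 61.3
```

```bash
python3 -c "
from h import *
rep()"
```

```text
9.3 [-0.349  0.252  2.015  0.364  0.289 -1.266] pos [509.  -41.6 191.8] F fence [-14.88  -1.7   12.49] T tool [ 0.855  0.524 -0.205] knobframe [ 526.7   45.7 -134.6] grip 61.3 32.9
turn(ccw+) deg [ 1.3407e+02 -2.0000e-02 -1.0000e-02]
```

>>> step_arm --plan '[{"offset": [0.22,0.21,-0.04],"rot": [0,0,0],"gripper": 2.5},{"offset": [0.43,0.42,-0.04],"rot": [0,0,0],"gripper": 2.5},{"offset": [0.65,0.63,-0.04],"rot": [0,0,0],"gripper": 2.5},{"offset": [0.86,0.84,-0.04],"rot": [0,0,0],"gripper": 2.5},{"offset": [1.08,1.04,-0.04],"rot": [0,0,0],"gripper": 2.5},{"offset": [1.29,1.25,-0.04],"rot": [0,0,0],"gripper": 2.5},{"offset": [1.51,1.46,-0.04],"rot": [0,0,0],"gripper": 2.5},{"offset": [1.72,1.67,-0.04],"rot": [0,0,0],"gripper": 2.5},{"offset": [1.94,1.88,-0.04],"rot": [0,0,0],"gripper": 2.5},{"offset": [2.15,2.09,-0.04],"rot": [0,0,0],"gripper": 2.5},{"offset": [2.37,2.3,-0.04],"rot": [0,0,0],"gripper": 2.5},{"offset": [2.58,2.51,-0.04],"rot": [0,0,0],"gripper": 2.5}]'

```text
time_s: 10.5
eef_pos: [514.9, -6.4, 191.9]
ee_rot: [0.286, 0.446, 0.843, 0.093]
force: [-11.5, -1.3, 8.9]
grip_width: 0.388
grip_force: 60.9
```

```bash
python3 -c "
from h import *
rep()
for n,w in(('scene',(130,370,232,324)),('top',(270,500,195,295))):
    c=capture(n);P,col,px=cloud(c,*w);F=fen(P)
    k=(F[:,2]>15)&(F[:,2]<32)&(F[:,1]<185)&(F[:,1]>-30)&(F[:,0]<-28)&(F[:,0]>-110)&(col[:,0]<110)&(col[:,0]>col[:,2]+20); r,bx=rect(F[k][:,:2]);print(n,'board F',k.sum(),F[k][:,1].min(),F[k][:,1].max(),bx)
    k=(F[:,2]>45)&(F[:,2]<64)&(F[:,1]<60)&(F[:,1]>-60)&(F[:,0]<-42); print('plate F',k.sum(),F[k].min(0) if k.any() else 0,F[k].max(0) if k.any() else 0)
"
```

```text
10.5 [-0.259  0.262  2.     0.186  0.275 -1.019] pos [514.9  -6.4 191.9] F fence [-11.1   -3.26   8.86] T tool [ 0.708  0.337 -0.198] knobframe [ 526.6   81.4 -134.5] grip 60.9 33.0
turn(ccw+) deg [ 1.3405e+02 -4.0000e-02  3.0000e-02]
scene board F 554 22.884543138429578 163.77344959103803 [[-99.30000305175781, 163.39999389648438], [-97.0999984741211, 22.899999618530273], [-50.70000076293945, 23.600000381469727], [-52.900001525878906, 164.10000610351562]]
plate F 58 [-94.79516556   9.92391006  45.09891011] [-42.04143769  24.68162068  63.9819485 ]
top board F 1272 24.776947327872566 174.03340574379854 [[-102.0999984741211, 173.89999389648438], [-100.0999984741211, 24.600000381469727], [-27.100000381469727, 25.600000381469727], [-29.100000381469727, 174.8000030517578]]
plate F 80 [-96.47600751  11.82272351  45.11670098] [-42.18845666  25.81535853  63.96208359]
```

>>> step_arm --plan '[{"offset": [0.11,0.1,0],"rot": [0,0,0],"gripper": 2.5},{"offset": [0.22,0.21,-0.01],"rot": [0,0,0],"gripper": 2.5},{"offset": [0.32,0.31,-0.02],"rot": [0,0,0],"gripper": 2.5},{"offset": [0.43,0.42,-0.02],"rot": [0,0,0],"gripper": 2.5},{"offset": [0.5,0.49,-0.02],"rot": [0,0,0],"gripper": 2.5},{"offset": [0.5,0.49,-0.02],"rot": [0,0,0],"gripper": 2.5}]'

```text
time_s: 11.2
eef_pos: [516.1, 0.5, 191.9]
ee_rot: [0.285, 0.446, 0.843, 0.093]
force: [-8.8, 0.0, 5.0]
grip_width: 0.386
grip_force: 60.3
```

```bash
python3 -c "
from h import *
rep()"
```

```text
11.2 [-0.241  0.265  1.996  0.149  0.275 -0.97 ] pos [5.161e+02 5.000e-01 1.919e+02] F fence [-8.72 -1.49  5.04] T tool [ 0.414  0.449 -0.231] knobframe [ 526.6   88.4 -134.4] grip 60.3 32.8
turn(ccw+) deg [ 1.3406e+02 -5.0000e-02  3.0000e-02]
```

>>> step_arm --plan '[{"offset": [0.04,0.03,0],"rot": [0,0,0],"gripper": 2.5},{"offset": [0.07,0.07,0],"rot": [0,0,0],"gripper": 2.5},{"offset": [0.11,0.1,0],"rot": [0,0,0],"gripper": 2.5},{"offset": [0.11,0.1,0],"rot": [0,0,0],"gripper": 2.5}]'

```text
time_s: 11.6
eef_pos: [516.3, 1.9, 191.9]
ee_rot: [0.285, 0.446, 0.843, 0.093]
force: [-9.6, -2.1, 5.9]
grip_width: 0.388
grip_force: 60.4
```

```bash
python3 -c "
from h import *
rep()"
```

```text
11.6 [-0.237  0.266  1.995  0.141  0.274 -0.959] pos [516.3   1.9 191.9] F fence [-9.13 -3.67  5.93] T tool [ 0.622  0.327 -0.272] knobframe [ 526.6   89.8 -134.4] grip 60.4 33.0
turn(ccw+) deg [ 1.3405e+02 -4.0000e-02  3.0000e-02]
```

>>> step_arm --plan '[{"offset": [0.04,0.03,0],"rot": [0,0,0],"gripper": 2.5},{"offset": [0.07,0.07,0],"rot": [0,0,0],"gripper": 2.5},{"offset": [0.11,0.1,0],"rot": [0,0,0],"gripper": 2.5},{"offset": [0.11,0.1,0],"rot": [0,0,0],"gripper": 2.5}]'

```text
time_s: 12.0
eef_pos: [516.5, 2.7, 191.9]
ee_rot: [0.286, 0.446, 0.843, 0.093]
force: [-12.5, -7.8, 7.2]
grip_width: 0.388
grip_force: 60.8
```

```bash
python3 -c "
from h import *
rep()"
```

```text
12.0 [-0.235  0.266  1.995  0.132  0.274 -0.949] pos [516.5   2.7 191.9] F fence [-11.01  -9.78   7.15] T tool [ 1.555 -0.408 -0.223] knobframe [ 526.6   90.6 -134.4] grip 60.8 33.0
turn(ccw+) deg [1.3405e+02 0.0000e+00 7.0000e-02]
```

The force rises against the block: the board is butted at both ends. Keep a light push and do the knob up.

>>> step_arm --plan '[{"offset": [0.03,0.03,0],"rot": [0,0,0],"gripper": 2.5},{"offset": [0.03,0.03,0],"rot": [0,0,6],"gripper": 2.5},{"offset": [0.03,0.03,0],"rot": [0,0,12],"gripper": 2.5},{"offset": [0.03,0.03,0],"rot": [0,0,18],"gripper": 2.5},{"offset": [0.03,0.03,0],"rot": [0,0,24],"gripper": 2.5},{"offset": [0.03,0.03,0],"rot": [0,0,30],"gripper": 2.5},{"offset": [0.03,0.03,0],"rot": [0,0,36],"gripper": 2.5},{"offset": [0.03,0.03,0],"rot": [0,0,42],"gripper": 2.5},{"offset": [0.03,0.03,0],"rot": [0,0,48],"gripper": 2.5},{"offset": [0.03,0.03,0],"rot": [0,0,54],"gripper": 2.5},{"offset": [0.03,0.03,0],"rot": [0,0,60],"gripper": 2.5}]'

```text
time_s: 13.1
eef_pos: [516.4, 2.7, 191.9]
ee_rot: [0.201, 0.809, 0.505, 0.223]
force: [-14.9, -11.2, 8.9]
grip_width: 0.389
grip_force: 61.1
```

```bash
python3 -c "
from h import *
rep()"
```

```text
13.1 [-0.235  0.266  1.995  0.13   0.274  0.106] pos [516.4   2.7 191.9] F fence [-12.73 -13.59   8.94] T tool [ 0.379 -2.427 -0.268] knobframe [ 526.5   90.6 -134.4] grip 61.1 33.1
turn(ccw+) deg [7.38e+01 9.00e-02 4.00e-02]
```

>>> step_arm --plan '[{"offset": [0,0,0],"rot": [0,0,6],"gripper": 2.5},{"offset": [0,0,0],"rot": [0,0,12],"gripper": 2.5},{"offset": [0,0,0],"rot": [0,0,18],"gripper": 2.5},{"offset": [0,0,0],"rot": [0,0,24],"gripper": 2.5},{"offset": [0,0,0],"rot": [0,0,30],"gripper": 2.5},{"offset": [0,0,0],"rot": [0,0,36],"gripper": 2.5},{"offset": [0,0,0],"rot": [0,0,42],"gripper": 2.5},{"offset": [0,0,0],"rot": [0,0,48],"gripper": 2.5},{"offset": [0,0,0],"rot": [0,0,54],"gripper": 2.5},{"offset": [0,0,0],"rot": [0,0,60],"gripper": 2.5}]'

```text
time_s: 14.1
eef_pos: [516.3, 2.8, 191.8]
ee_rot: [0.062, 0.953, 0.033, 0.294]
force: [-14.9, -11.0, 7.9]
grip_width: 0.388
grip_force: 61.5
```

```bash
python3 -c "
from h import *
rep()"
```

```text
14.1 [-0.234  0.266  1.995  0.129  0.274  1.153] pos [516.3   2.8 191.8] F fence [-12.85 -13.36   7.94] T tool [-1.807 -1.678 -0.383] knobframe [ 526.4   90.7 -134.4] grip 61.5 33.0
turn(ccw+) deg [13.82  0.1  -0.05]
```

>>> step_arm --plan '[{"offset": [0,0,0],"rot": [0,0,4],"gripper": 2.5},{"offset": [0,0,0],"rot": [0,0,8],"gripper": 2.5},{"offset": [0,0,0],"rot": [0,0,12],"gripper": 2.5},{"offset": [0,0,0],"rot": [0,0,16],"gripper": 2.5},{"offset": [0,0,0],"rot": [0,0,20],"gripper": 2.5}]'

```text
time_s: 14.6
eef_pos: [516.3, 2.9, 191.8]
ee_rot: [0.01, 0.945, -0.132, 0.3]
force: [-15.4, -10.5, 8.0]
grip_width: 0.391
grip_force: 61.6
```

```bash
python3 -c "
from h import *
rep()"
```

```text
14.6 [-0.234  0.266  1.995  0.129  0.274  1.501] pos [516.3   2.9 191.8] F fence [-13.41 -13.     8.03] T tool [-2.216 -0.997 -0.364] knobframe [ 526.4   90.7 -134.4] grip 61.6 33.3
turn(ccw+) deg [-6.09  0.08 -0.08]
```

>>> step_arm --plan '[{"offset": [0,0,0],"rot": [0,0,4],"gripper": 2.5},{"offset": [0,0,0],"rot": [0,0,8],"gripper": 2.5},{"offset": [0,0,0],"rot": [0,0,12],"gripper": 2.5},{"offset": [0,0,0],"rot": [0,0,16],"gripper": 2.5},{"offset": [0,0,0],"rot": [0,0,20],"gripper": 2.5}]'

```text
time_s: 15.1
eef_pos: [516.3, 2.9, 191.8]
ee_rot: [-0.042, 0.907, -0.294, 0.297]
force: [-15.4, -9.9, 7.5]
grip_width: 0.387
grip_force: 61.8
```

```bash
python3 -c "
from h import *
rep()"
```

```text
15.1 [-0.234  0.266  1.995  0.129  0.274  1.85 ] pos [516.3   2.9 191.8] F fence [-13.46 -12.41   7.51] T tool [-2.378 -0.146 -0.428] knobframe [ 526.4   90.8 -134.4] grip 61.8 32.9
turn(ccw+) deg [-26.09   0.05  -0.1 ]
```

>>> step_arm --plan '[{"offset": [0,0,0],"rot": [0,0,4],"gripper": 2.5},{"offset": [0,0,0],"rot": [0,0,8],"gripper": 2.5},{"offset": [0,0,0],"rot": [0,0,12],"gripper": 2.5},{"offset": [0,0,0],"rot": [0,0,16],"gripper": 2.5}]'

```text
time_s: 15.5
eef_pos: [516.5, 2.7, 192.2]
ee_rot: [-0.081, 0.859, -0.414, 0.289]
force: [-15.8, -13.8, 8.8]
grip_width: 0.392
grip_force: 105.3
```

```bash
python3 -c "
from h import *
rep()"
```

```text
15.5 [-0.234  0.266  1.994  0.126  0.274  2.125] pos [516.5   2.7 192.2] F fence [-13.23 -16.31   8.78] T tool [-2.685  0.87  -3.865] knobframe [ 526.8   90.6 -134.3] grip 105.3 33.3
turn(ccw+) deg [-41.66  -0.07  -0.11]
```

Solid at 3.9 N·m. I'll ease off a few degrees, open, and look before retreating.

>>> step_arm --plan '[{"offset": [0,0,0],"rot": [0,0,-1.5],"gripper": 2.5},{"offset": [0,0,0],"rot": [0,0,-3],"gripper": 2.5},{"offset": [0,0,0],"rot": [0,0,-3],"gripper": 7},{"offset": [0,0,0],"rot": [0,0,-3],"gripper": 7},{"offset": [0,0,0],"rot": [0,0,-3],"gripper": 7},{"offset": [0,0,0],"rot": [0,0,-3],"gripper": 7},{"offset": [0,0,0],"rot": [0,0,-3],"gripper": 7},{"offset": [0,0,0],"rot": [0,0,-3],"gripper": 7}]'

```text
time_s: 16.3
eef_pos: [517.2, 3.8, 191.9]
ee_rot: [-0.076, 0.869, -0.393, 0.291]
force: [-0.4, 0.2, -0.4]
grip_width: 0.818
grip_force: 0.0
```

```bash
python3 -c "
from h import *
rep()"
```

```text
16.3 [-0.232  0.268  1.993  0.132  0.273  2.073] pos [517.2   3.8 191.9] F fence [-0.46  0.17 -0.45] T tool [-0.145 -0.185 -0.084] knobframe [ 527.    91.8 -134.8] grip 0.0 69.6
turn(ccw+) deg [-3.893e+01 -0.000e+00  2.000e-02]
```

>>> step_arm --plan '[{"offset": [0,0,-1],"rot": [0,0,0],"gripper": 7},{"offset": [0,0,-2],"rot": [0,0,0],"gripper": 7},{"offset": [0,0,-3.5],"rot": [0,0,0],"gripper": 7},{"offset": [0,0,-5],"rot": [0,0,0],"gripper": 7},{"offset": [0,0,-7],"rot": [0,0,0],"gripper": 7},{"offset": [0,0,-9],"rot": [0,0,0],"gripper": 7},{"offset": [0,0,-11],"rot": [0,0,0],"gripper": 7},{"offset": [0,0,-11],"rot": [0,0,0],"gripper": 7}]'

```text
time_s: 17.1
eef_pos: [454.5, 14.6, 284.5]
ee_rot: [-0.076, 0.868, -0.393, 0.293]
force: [-0.3, 0.2, -0.4]
grip_width: 0.822
grip_force: 0.0
```

```bash
python3 -c "
from h import *
rep()
im=[]
for n,w in(('scene',(130,370,232,324)),('top',(270,500,195,295))):
    c=capture(n);P,col,px=cloud(c,*w);F=fen(P)
    k=(F[:,2]>15)&(F[:,2]<30)&(F[:,1]<172)&(F[:,1]>38)&(F[:,0]<-28)&(F[:,0]>-110); r,bx=rect(F[k][:,:2]);print(n,'board F',k.sum(),np.median(F[k][:,2]),bx)
    k=(F[:,2]>45)&(F[:,2]<64)&(F[:,1]<60)&(F[:,1]>-60)&(F[:,0]<-42); print('plate F',k.sum(),F[k].min(0) if k.any() else 0,F[k].max(0) if k.any() else 0)
    im.append(cv2.resize(c['color'][w[2]-30:w[3]+5,w[0]:w[1],::-1],(550,290)))
cv2.imwrite('pics/s4.png',np.vstack(im))
"
```

```text
17.1 [-0.244 -0.022  2.038  0.086  0.512  2.116] pos [454.5  14.6 284.5] F fence [-0.35  0.16 -0.38] T tool [-0.167 -0.194  0.01 ] knobframe [528.   91.8 -22.4] grip 0.0 69.9
turn(ccw+) deg [-38.91  -0.23   0.18]
scene board F 543 25.18228310575068 [[-101.4000015258789, 38.20000076293945], [-52.79999923706055, 38.0], [-52.400001525878906, 168.60000610351562], [-101.0, 168.6999969482422]]
plate F 55 [-92.48902581  17.52677939  45.88446772] [-43.01606274  33.5962359   63.96527724]
top board F 1165 24.17871061864234 [[-98.80000305175781, 38.20000076293945], [-28.100000381469727, 38.20000076293945], [-28.100000381469727, 172.0], [-98.69999694824219, 172.0]]
plate F 25 [-60.21525182  20.92479048  45.09857138] [-42.38437801  34.1332667   63.32884374]
```

View pics/s4.png

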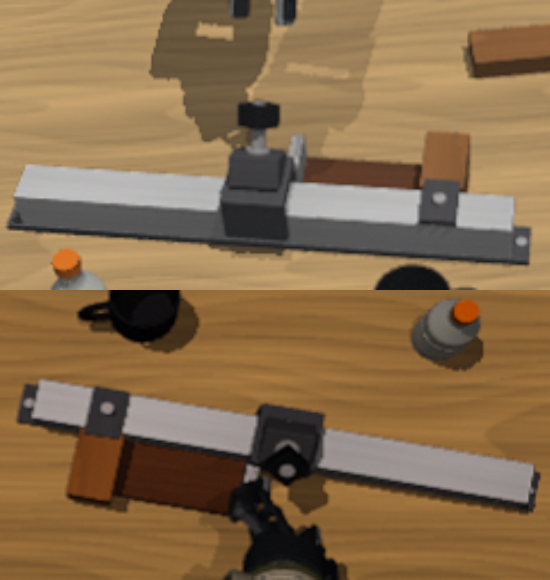

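The board sits flush between the stop plate (about (298,155) in the upper picture) and the block (about (440,160)). The measured plate-to-block span is about 140 mm. The knob is locked, the board flat, the gripper clear.

```bash
python3 -c "
from rig import *
print(finish_job())"
```

```text
the job is handed in; nothing more can be done
None
```

The job is handed in: the carriage was slid until the board butted the end block, the knob was done up solid (about 3.9 N·m), and the gripper let go and backed clear. The last images put the plate-to-block span at about 140 mm, matching the 140 mm board, but `finish_job()` returned no verdict.

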